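# Load the red-capped sample into the reader

### The job

On the sample loader, find the carrier that holds the red-capped cup and push it by its black tab all the way in to its end stop, then let it go so that it springs back and catches at its mid position. Then press the green start key right down and let it come up. Use only the fingertips: touch no cups, keep every cup in its well, do not push the other two carriers in, and leave everything else on the bench where it is.

Things in the scene. Friction and masses are not known exactly. Their poses are not given: they have to be found in the camera images.
- loader: white and grey sample loader fixed on the bench, 245 x 300 mm, deck 50 mm above the bench, three carriers side by side 72 mm apart. Origin on the bench under the middle of its width; x points the way the carriers are pushed (away from the robot, turned up to 20 degrees), y to its left, z up. Beyond the carriers a reader housing 40 mm deep rises to 90 mm above the bench
- left (a joint): travel of the carrier at the loader's left (+y), m: 0 = out (where its spring holds it), 0.060 = fully in against its end stop, 0.030 = mid position, caught on its stop pin. Spring: 2 N at 0, 5.5 N fully in; add 1 to 3 N while pushed. Let go before 0.031 it slides back to 0; let go beyond that, it returns and stops at mid
- left_tab (a point): centre of the near face (facing -x of the loader) of the black push tab of the carrier at the loader's left (+y), 87.5 mm above the bench; the tab is 38 mm wide, 8 mm thick and stands from the deck (50 mm) to 105 mm above the bench. Axes as the loader's; moves with the carrier
- left_well (a point): centre of the floor of the cup well in the carrier at the loader's left (+y), 60 mm above the bench, 70 mm beyond the tab's near face; well 28 mm across and 12 mm deep. The carrier is an aluminium block 100 mm long, 44 mm wide, 22 mm high; its cup's cap is 96 mm above the bench. Moves with the carrier
- left_pin_top (a point): top of the sprung brass stop pin, 8 mm thick, 14 mm above the deck, to the left of the carrier at the loader's left (+y). It lets the carrier's steel tooth pass inwards and pops up behind it. An orange line on the deck right of the carrier shows where the tab's near face stands at mid position
- middle (a joint): travel of the carrier in the middle, m: 0 = out (where its spring holds it), 0.060 = fully in against its end stop, 0.030 = mid position, caught on its stop pin. Spring: 2 N at 0, 5.5 N fully in; add 1 to 3 N while pushed. Let go before 0.031 it slides back to 0; let go beyond that, it returns and stops at mid
- middle_tab (a point): centre of the near face (facing -x of the loader) of the black push tab of the carrier in the middle, 87.5 mm above the bench; the tab is 38 mm wide, 8 mm thick and stands from the deck (50 mm) to 105 mm above the bench. Axes as the loader's; moves with the carrier
- middle_well (a point): centre of the floor of the cup well in the carrier in the middle, 60 mm above the bench, 70 mm beyond the tab's near face; well 28 mm across and 12 mm deep. The carrier is an aluminium block 100 mm long, 44 mm wide, 22 mm high; its cup's cap is 96 mm above the bench. Moves with the carrier
- middle_pin_top (a point): top of the sprung brass stop pin, 8 mm thick, 14 mm above the deck, to the left of the carrier in the middle. It lets the carrier's steel tooth pass inwards and pops up behind it. An orange line on the deck right of the carrier shows where the tab's near face stands at mid position
- right (a joint): travel of the carrier at the loader's right (-y), next to the start key, m: 0 = out (where its spring holds it), 0.060 = fully in against its end stop, 0.030 = mid position, caught on its stop pin. Spring: 2 N at 0, 5.5 N fully in; add 1 to 3 N while pushed. Let go before 0.031 it slides back to 0; let go beyond that, it returns and stops at mid
- right_tab (a point): centre of the near face (facing -x of the loader) of the black push tab of the carrier at the loader's right (-y), next to the start key, 87.5 mm above the bench; the tab is 38 mm wide, 8 mm thick and stands from the deck (50 mm) to 105 mm above the bench. Axes as the loader's; moves with the carrier
- right_well (a point): centre of the floor of the cup well in the carrier at the loader's right (-y), next to the start key, 60 mm above the bench, 70 mm beyond the tab's near face; well 28 mm across and 12 mm deep. The carrier is an aluminium block 100 mm long, 44 mm wide, 22 mm high; its cup's cap is 96 mm above the bench. Moves with the carrier
- right_pin_top (a point): top of the sprung brass stop pin, 8 mm thick, 14 mm above the deck, to the left of the carrier at the loader's right (-y), next to the start key. It lets the carrier's steel tooth pass inwards and pops up behind it. An orange line on the deck right of the carrier shows where the tab's near face stands at mid position
- cup_red: closed sample cup with a red cap, 30 mm across the cap, 36 mm high, loose in the well of one of the carriers. Origin at the centre of its underside
- cup_blue: closed sample cup with a blue cap, 30 mm across the cap, 36 mm high, loose in the well of one of the carriers. Origin at the centre of its underside
- cup_yellow: closed sample cup with a yellow cap, 30 mm across the cap, 36 mm high, loose in the well of one of the carriers. Origin at the centre of its underside
- start (a joint): travel of the start key, m: 0 = up, 0.006 = fully down; sprung, about 1.5 N to begin and 5 N fully down, comes up by itself
- start_top (a point): centre of the top of the round green start key (32 mm across, pressed downwards) at the near right corner of the loader, about 92 mm above the bench
- spare_a: spare closed sample cup with a white cap, 30 x 36 mm, on the bench at the loader's left; leave alone. Origin at the centre of its underside
- spare_b: spare closed sample cup with a red cap, 30 x 36 mm, on the bench at the loader's left (not on a carrier); leave alone. Origin at the centre of its underside
- pen: yellow pen, 140 mm long, 9 mm thick, lying at the loader's right; leave alone. Origin at the centre of its underside
- bottle_a: white reagent bottle with a white cap, 72 mm across, 170 mm high, to the right; leave alone. Origin at the centre of its underside
- bottle_b: white reagent bottle with a red cap, 72 mm across, 170 mm high, to the right; leave alone. Origin at the centre of its underside
- mouse: black computer mouse, 105 x 60 x 32 mm, near right; leave alone. Origin at the centre of its underside
Things that resemble listed ones, but are neither listed nor needed, are in the scene too. What is shaped like the cup_red but pink is not meant. Leave any turquoise look-alike of the cup_blue alone.

How it is judged:
On the way, in this order (a step that is already met when the one before it is completed fails the run):
1. the carrier with the red-capped cup is pushed fully in (to within 8 mm of its end stop) (((distance between cup_red and left_well below 0.008 m and value of joint left above 0.052 m) or (distance between cup_red and middle_well below 0.008 m and value of joint middle above 0.052 m) or (distance between cup_red and right_well below 0.008 m and value of joint right above 0.052 m))), for 0.05 s.
2. let go, that carrier has come back and rests at mid position (((distance between cup_red and left_well below 0.008 m and value of joint left between 0.026 and 0.034 m and velocity of joint left between -0.005 and 0.005 m/s) or (distance between cup_red and middle_well below 0.008 m and value of joint middle between 0.026 and 0.034 m and velocity of joint middle between -0.005 and 0.005 m/s) or (distance between cup_red and right_well below 0.008 m and value of joint right between 0.026 and 0.034 m and velocity of joint right between -0.005 and 0.005 m/s))), for 0.3 s.
3. the start key is pressed down (at least 4 of its 6 mm) (value of joint start above 0.004 m), for 0.05 s.
At the end, for the whole second after the job is handed in: the carrier with the red-capped cup rests at mid position (30 mm, within 4 mm), the other two are out (within 4 mm), every cup sits in its well (within 8 mm), the start key is up, and the other things on the bench are within 20 mm of where they were (((distance between cup_red and left_well below 0.008 m and value of joint left between 0.026 and 0.034 m and value of joint each of middle, right below 0.004 m) or (distance between cup_red and middle_well below 0.008 m and value of joint middle between 0.026 and 0.034 m and value of joint each of left, right below 0.004 m) or (distance between cup_red and right_well below 0.008 m and value of joint right between 0.026 and 0.034 m and value of joint each of left, middle below 0.004 m)) and (distance between cup_blue and left_well below 0.008 m or distance between cup_blue and middle_well below 0.008 m or distance between cup_blue and right_well below 0.008 m) and (distance between cup_yellow and left_well below 0.008 m or distance between cup_yellow and middle_well below 0.008 m or distance between cup_yellow and right_well below 0.008 m) and value of joint start below 0.0015 m and linear speed of cup_red below 0.02 m/s and distance of each of spare_a, spare_b, pen, bottle_a, bottle_b, mouse from where it was at the start of the episode below 0.02 m); the robot touches nothing.
It fails at once if a carrier without the red-capped cup is pushed in more than 10 mm ((not (distance between cup_red and left_well below 0.008 m) and value of joint left above 0.01 m) or (not (distance between cup_red and middle_well below 0.008 m) and value of joint middle above 0.01 m) or (not (distance between cup_red and right_well below 0.008 m) and value of joint right above 0.01 m)).
It fails at once if a cup is lifted or knocked out of its well (not (distance between cup_red and left_well below 0.01 m or distance between cup_red and middle_well below 0.01 m or distance between cup_red and right_well below 0.01 m) or not (distance between cup_blue and left_well below 0.01 m or distance between cup_blue and middle_well below 0.01 m or distance between cup_blue and right_well below 0.01 m) or not (distance between cup_yellow and left_well below 0.01 m or distance between cup_yellow and middle_well below 0.01 m or distance between cup_yellow and right_well below 0.01 m)).
It fails at once if a cup in a carrier is touched with more than 1 N (contact force between any of cup_red, cup_blue, cup_yellow and the fingers above 1 N or contact force between any of cup_red, cup_blue, cup_yellow and the arm above 1 N).
It fails at once if a spare cup, the pen, a bottle or the mouse is moved more than 20 mm (distance of any of spare_a, spare_b, pen, bottle_a, bottle_b, mouse from where it was at the start of the episode above 0.02 m).
It also fails if it takes over 38 s, if anything falls off the work surface, if the arm or the gripper's body presses on something with over 40 N, if the wrist force passes 120 N, or if a joint passes its speed limit or range.

### The arm

A 6-joint arm with a two-finger parallel gripper is mounted at the origin on the work surface. World frame = base frame: x ahead of the robot, y to its left, z up, the work surface at z = 0. Lengths are in m, angles in rad, forces in N, time in s.
With the tool pointing down it reaches from about 0.275 to 0.75 m from the base axis. Payload 10.2 kg.
Tool frame: the origin (TCP) lies on the centre line of the jaws, within the pads' length; the fingertips stand 19 mm ahead of it and the grasp point (between the pads) is the TCP (tips_ahead is the distance from the TCP to the fingertips, in m); z points along the fingers, y is the line along which they close (so a half turn about z gives the same grasp; the last joint's range is limited). The gripper opens to 88 mm and grips with 3 to 60 N. Pads are 18 mm wide; open, the fingers measure 123 mm over their backs; the gripper's body (75 mm by 187 mm) begins 45 mm behind the grasp point.
Start: joints at [-1.452, 0.313, 1.498, -0, 1.331, -0.223], TCP at [0.176, -0.495, 0.258] pointing down, gripper open.
Joint ranges: [-2.94, 2.94], [-0.97, 2.17], [0.19, 2.56], [-1.23, 4.37], [0.02, 3.11], [-2.88, 2.88]. Speed limits (rad/s): [2.39, 2.39, 3.01, 3.14, 3.14, 3.14].

### API

Orientations are given as a rotation vector (axis times angle).
In Python, from bench import * gives the robot as it stands.
- The arm moves only by the tool servo_tool, never from a script. Its argument "increments" is a list of rows, each a list of 4 numbers: the shift along the tool's x, y, z in mm, then the turn about the tool's z in rad. In form: [[dx, dy, dz, spin], ...]. A call has 1 to 10 rows; each row shifts and turns the commanded pose from where the row before left it, along the tool's axes as they then stand; what a row does not reach is not made up. A row lasts 1/10 s, in which the tool goes at most 50 mm and 8.59 degrees, less where a joint would pass 70% of its speed; a pose out of reach is approached as far as the arm can. A call is refused whole if a number of a shift passes 50 or a number of a turn 0.15, either way. A call with a gripper value outside its range is refused whole. "hand" is the opening, from 0 (shut) to 1 (fully open), set as the call begins (left out, the last holds). The fingers move at their own pace and stop on an object; "squeeze" is the grip in N (left out, the last holds). Time passes only in rows, so rows that do not move let the fingers close. It gives the time, the measured TCP pose, the force, the opening and the grip force at its end, in the units of the state.
- get_obs(): the state, without advancing time (a new reading comes with each control period).
- snapshot(name): name is "side" or "top"; returns a dict with "img" (384x512x3 uint8, red, green, blue), "z_map" (384x512 float32, m along the optical axis (not along the pixel's ray), 0 where there is no reading), "fx", "fy", "cx", "cy" (pixels), "dist_coeffs" ([k1, k2, p1, p2, k3] as OpenCV has them; the pictures are not rectified), "xyz" and "attitude" of the camera in the world. Camera axes: x right, y up, looking along -z (the intrinsics and any distortion apply to the point x, -y, -z); pixel columns grow to the right and rows downward; lengths in m; the calibration is good to about 2 mm. A picture is of the moment at which its call begins.
- sign_off(): hands the job in; it is judged then, once.
The state is a dict: "clock": time; "qpos": joint angles; "qvel": joint speeds; "joint_efforts": joint torques, N m; "tool_pos": TCP position; "orientation": TCP orientation; "force": force on the tool from outside, world axes, zero at the start; "moment": the same for the moment, N m; "gripper_width": finger opening in m; "grasp_force": force on a finger pad.
Only numpy, scipy, OpenCV 4.12 (cv2) and the standard library are available. Lean on these libraries where they do the work, as an engineer would, in place of code of your own. Each camera call takes 0.05 s, during which the arm holds its last target. There are 200 camera calls.

## Working session

There is one attempt and no reset: what is moved stays moved. The work goes in short steps, Python scripts to look and compute and a tool call to move; the robot and the scene stay as the last step left them, time stands still between calls to the robot, and variables do not carry over. Pictures are saved under pics/ and viewed, at most 10 in all, crops included, and the job is handed in when it is done.

Besides the shell and the picture viewer there is one more tool, called by a JSON object that holds its "name" and its "arguments". servo_tool: Moves the arm, as the interface text tells. Its arguments: {"type":"object","properties":{"increments":{"type":"array","items":{"type":"array","items":{"type":"number"}}},"hand":{"type":"number"},"squeeze":{"type":"number"}},"required":["increments"]}

```bash
mkdir -p pics; cat > h.py <<'E'
from bench import *
import numpy as np, cv2
from scipy.spatial.transform import Rotation as R
def cam(n,save=None):
    s=snapshot(n)
    if save: cv2.imwrite('pics/'+save,s['img'][:,:,::-1])
    return s
def rot(a):
    a=np.array(a,float)
    return a if a.shape==(3,3) else (R.from_rotvec(a).as_matrix() if a.size==3 else R.from_quat(a).as_matrix())
def cloud(s):
    h,w=s['z_map'].shape
    K=np.array([[s['fx'],0,s['cx']],[0,s['fy'],s['cy']],[0,0,1]])
    v,u=np.mgrid[:h,:w]
    p=cv2.undistortPoints(np.stack([u,v],-1).reshape(-1,1,2).astype(float),K,np.array(s['dist_coeffs'])).reshape(h,w,2)
    z=s['z_map']
    c=np.stack([p[...,0]*z,-p[...,1]*z,-z],-1)
    P=c@rot(s['attitude']).T+np.array(s['xyz']); P[z==0]=np.nan
    return P
E
python3 - <<'E'
from h import *
for n in('top','side'):
    s=cam(n,n+'0.png'); P=cloud(s); np.savez('/tmp/'+n,P=P,img=s['img'])
    print(n,s['xyz'],s['attitude'],s['fx'],s['dist_coeffs'])
o=get_obs(); print(o)
E
```

```text
top [ 0.43268115 -0.0808011   1.21531874] [ 0.09156391 -0.06550252 -1.56979356] 391.1978930519206 [-0.1314471  0.         0.         0.         0.       ]
side [0.11888636 0.57525903 0.82982654] [ 0.288675   -0.99658904 -2.39054845] 398.8470579372828 [0.01079792 0.         0.         0.         0.        ]
{'clock': 0.1, 'qpos': array([-1.45239093e+00,  3.13379118e-01,  1.49836892e+00, -2.39470780e-05,
        1.33099330e+00, -2.23388980e-01]), 'qvel': array([ 6.25230015e-04, -9.12439761e-04, -1.59106109e-03,  2.65256477e-04,
       -1.47640779e-03, -7.23230614e-05]), 'joint_efforts': array([ 2.08650345e-03, -4.02807820e+01, -2.52645636e+01,  6.95598428e-02,
        3.41905269e-02, -5.28513101e-05]), 'tool_pos': array([ 0.1759328 , -0.49442837,  0.25722298]), 'orientation': array([-3.09469465e+00, -5.34093304e-01, -5.81641923e-05]), 'force': array([-0.45565399,  0.10049066, -0.43583011]), 'moment': array([ 0.02450221, -0.00623766, -0.00676675]), 'grasp_force': 0.0, 'gripper_width': 0.08807951551104815}
```

View pics/top0.png

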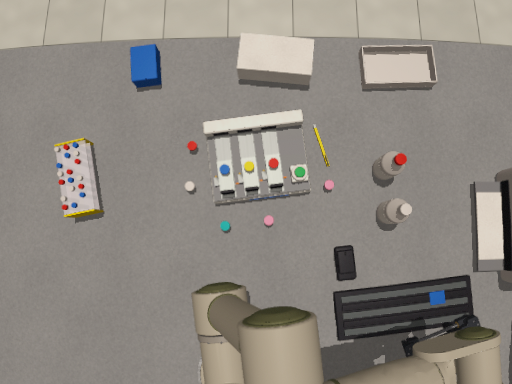

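View pics/side0.png

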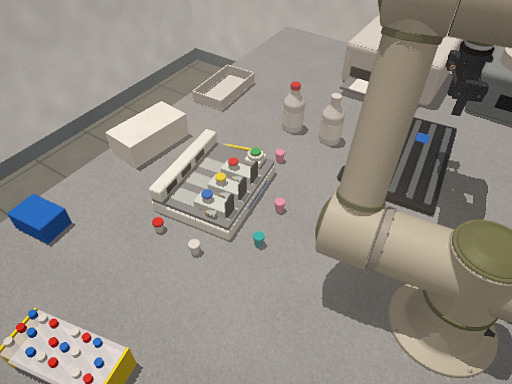

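Top view: the carriers hold blue (225,170), yellow (249,167) and red (274,163), with the green key at (299,173). Other reds and pinks are the spare red cup on the bench (192,146), the bottle cap (400,159) and pink cups (268,221) and (329,185). Only (274,163) is red and on a carrier, and it is the right carrier. I'll confirm it in a crop and measure.

```bash
python3 - <<'E'
from h import *
T=np.load('/tmp/top.npz');P=T['P'];img=T['img']
c=img[95:235,180:345]; cv2.imwrite('pics/crop1.png',cv2.resize(c[:,:,::-1],None,fx=4.8,fy=4.2,interpolation=cv2.INTER_CUBIC))
hsv=cv2.cvtColor(img,cv2.COLOR_RGB2HSV)
def blob(n,u,v,r,zmin,zmax,src=P):
    Q=src[v-r:v+r+1,u-r:u+r+1].reshape(-1,3);H=hsv[v-r:v+r+1,u-r:u+r+1].reshape(-1,3)
    m=(Q[:,2]>zmin)&(Q[:,2]<zmax)&(H[:,1]>140)
    q=Q[m];print(n,m.sum(),q.mean(0).round(4),((q.max(0)+q.min(0))/2).round(4),q.std(0).round(4));return q.mean(0)
b=blob('blue',225,170,8,.085,.11);y=blob('yel',249,167,8,.085,.11);r=blob('red',274,163,8,.085,.11);g=blob('green',299,173,9,.08,.1)
for n,u,v in(('pink1',268,221),('pink2',329,185),('teal',225,227)): blob(n,u,v,7,.02,.06)
d=b-r; yaw=np.arctan2(-d[0],d[1]); print('yaw',yaw,np.degrees(yaw),np.linalg.norm(d[:2]))
# housing edge yaw: points z~.09 
S=np.load('/tmp/side.npz')
for nm,src in(('top',P),('side',S['P'])):
    ex=np.array([np.cos(yaw),np.sin(yaw)]);ey=np.array([-ex[1],ex[0]])
    q=src.reshape(-1,3)[:, :]; L=np.c_[(q[:,:2]-r[:2])@ex,(q[:,:2]-r[:2])@ey,q[:,2]]
    for k in range(3):
        m=(abs(L[:,1]-72*k/1000)<.019)&(L[:,2]>.085)&(L[:,2]<.112)&(L[:,0]<-.03)&(L[:,0]>-.13)
        a=L[m];print(nm,k,m.sum(),a.min(0).round(4) if len(a) else '',a.max(0).round(4) if len(a) else '',a.mean(0).round(4) if len(a) else '')
    m=(L[:,2]>.07)&(L[:,2]<.1)&(abs(L[:,0]-.09)<.05)&(abs(L[:,1]-.05)<.15)
    print('housing',L[m].min(0),L[m].max(0))
E
```

```text
blue 61 [0.6178 0.0325 0.0957] [0.618  0.033  0.0957] [0.0066 0.0064 0.0023]
yel 72 [ 0.6267 -0.0389  0.0956] [ 0.6267 -0.0396  0.0957] [0.0071 0.0069 0.0021]
red 68 [ 0.6358 -0.1096  0.0957] [ 0.6369 -0.1093  0.0958] [0.007  0.0066 0.0022]
green 72 [ 0.6106 -0.187   0.0917] [ 0.6105 -0.1865  0.0913] [0.0071 0.0069 0.0019]<stdin>:8: RuntimeWarning: Mean of empty slice.
  ret = um.true_divide(
Traceback (most recent call last):
ValueError: zero-size array to reduction operation maximum which has no identity
```

View pics/crop1.png

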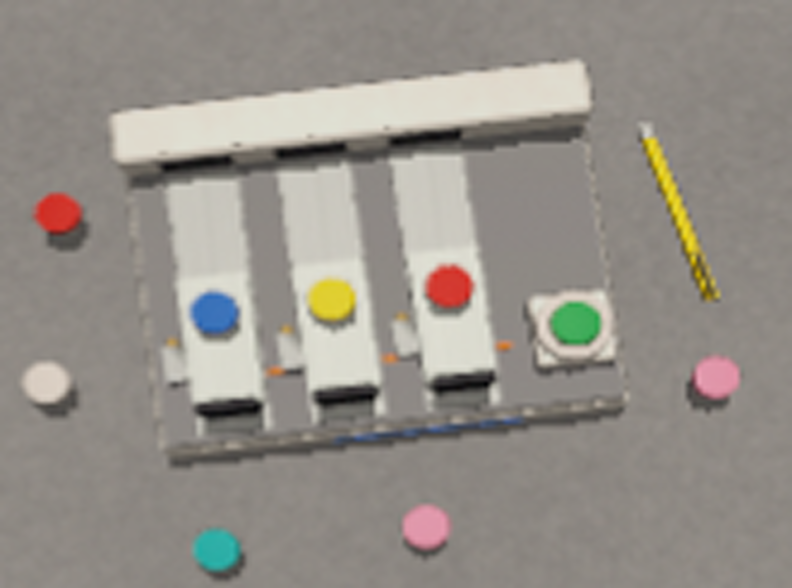

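The crop confirms it: the red cap at crop (449,287) sits on the carrier next to the green key, so the right carrier is the target. Loader yaw is about 0.126 rad, and the tab face is at about (0.566, -0.118). First I'll align the tool and shut the fingers.

{"name": "servo_tool", "arguments": {"increments": [[0, 0, 0, 0.108], [0, 0, 0, 0.108], [25, -20, 0, 0], [25, -20, 0, 0], [25, -20, 0, 0], [25, -20, 0, 0], [25, -20, 0, 0], [25, -20, 0, 0], [25, -20, 0, 0], [25, -20, 0, 0]], "hand": 0, "squeeze": 10}}

```text
clock: 1.1
tool_pos: [0.355, -0.3097, 0.2575]
orientation: [-3.135, -0.197, 0.0]
force: [0.4, -0.1, 0.2]
gripper_width: 0.0102
grasp_force: 0.0
```

{"name": "servo_tool", "arguments": {"increments": [[25, -20, 0, 0], [25, -20, 0, 0], [25, -20, 0, 0], [25, -20, 0, 0], [25, -20, 0, 0], [25, -20, 0, 0], [25, -20, 0, 0], [0, 0, 0, 0], [0, 0, 0, 0]]}}

```text
clock: 2.0
tool_pos: [0.5103, -0.1497, 0.2573]
orientation: [-3.135, -0.199, 0.001]
force: [-0.4, -0.6, 0.2]
gripper_width: 0.0006
grasp_force: 0.0
```

```bash
cat > st.py <<'E'
from h import *
def loc(o=None):
    o=o or get_obs();M=R.from_rotvec(o['orientation']).as_matrix();p=o['tool_pos']
    print('t',o['clock'],'p',p.round(4),'toolx yaw',np.arctan2(M[1,0],M[0,0]).round(4),'z',M[:,2].round(3),'F',o['force'].round(2),'w',o['gripper_width'])
    for n,q in(('red tabface',np.array([.5664,-.1184,.0875])),('key',np.array([.6106,-.187,.092]))): print(n,'from TCP, tool mm',((q-p)@M*1000).round(1))
loc()
E
python3 st.py
```

```text
t 2.0 p [ 0.5103 -0.1497  0.2573] toolx yaw 0.127 z [-0.001  0.    -1.   ] F [-0.4  -0.6   0.16] w 0.0005884766155452741
red tabface from TCP, tool mm [ 59.8 -23.9 169.7]
key from TCP, tool mm [ 94.9  49.8 165.2]
```

{"name": "servo_tool", "arguments": {"increments": [[8, -8, 0, 0], [8, -8, 0, 0], [6, -8, 0, 0], [0, 0, 30, 0], [0, 0, 30, 0], [0, 0, 30, 0], [0, 0, 30, 0], [0, 0, 25, 0], [0, 0, 15, 0], [0, 0, 0, 0]]}}

```text
clock: 3.0
tool_pos: [0.5284, -0.1227, 0.0959]
orientation: [-3.134, -0.197, 0.005]
force: [0.0, 0.3, 0.6]
gripper_width: 0.0008
grasp_force: 0.0
```

```bash
python3 - <<'E'
from st import *
s=cam('side'); cv2.imwrite('pics/s1.png',cv2.resize(s['img'][110:260,130:330,::-1],None,fx=4,fy=4,interpolation=cv2.INTER_CUBIC))
E
```

```text
t 3.0 p [ 0.5284 -0.1227  0.0959] toolx yaw 0.1259 z [-0.003  0.002 -1.   ] F [0.01 0.34 0.6 ] w 0.0008261012956989474
red tabface from TCP, tool mm [38.2  0.6  8.3]
key from TCP, tool mm [73.4 74.1  3.5]
```

View pics/s1.png

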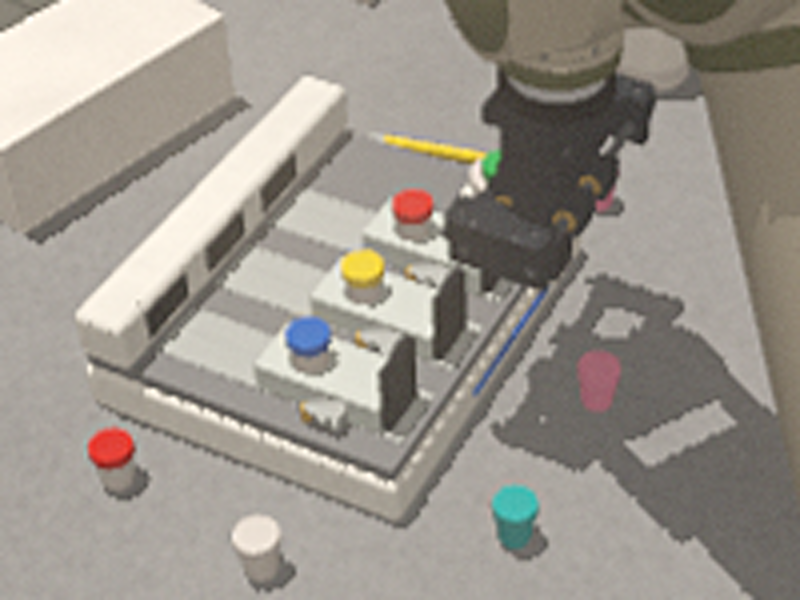

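The fingers stand straight in front of the right tab (hidden at about 485,270 in the crop), clear of the pink cup. Pushing in.

{"name": "servo_tool", "arguments": {"increments": [[8, 0, 0, 0], [8, 0, 0, 0], [6, 0, 0, 0], [4, 0, 0, 0], [4, 0, 0, 0], [4, 0, 0, 0], [4, 0, 0, 0], [0, 0, 0, 0]]}}

```text
clock: 3.85
tool_pos: [0.5671, -0.1186, 0.0977]
orientation: [-3.135, -0.198, -0.0]
force: [-2.6, -0.1, 1.0]
gripper_width: 0.0007
grasp_force: 1.0
```

```bash
python3 st.py
```

```text
t 3.85 p [ 0.5671 -0.1186  0.0977] toolx yaw 0.1259 z [ 0.  0. -1.] F [-2.63 -0.13  1.03] w 0.0006919726880962109
red tabface from TCP, tool mm [-0.7 -0.3 10.2]
key from TCP, tool mm [34.5 73.3  5.7]
```

{"name": "servo_tool", "arguments": {"increments": [[4, 0, 0, 0], [5, 0, 0, 0], [5, 0, 0, 0], [5, 0, 0, 0], [5, 0, 0, 0], [5, 0, 0, 0], [5, 0, 0, 0], [5, 0, 0, 0], [4, 0, 0, 0], [0, 0, 0, 0]]}}

```text
clock: 4.85
tool_pos: [0.6099, -0.1131, 0.0976]
orientation: [-3.135, -0.198, 0.0]
force: [-4.2, 1.1, 1.8]
gripper_width: 0.0004
grasp_force: 2.4
```

```bash
python3 st.py
```

```text
t 4.85 p [ 0.6099 -0.1131  0.0976] toolx yaw 0.1261 z [-0.  0. -1.] F [-4.16  1.1   1.78] w 0.0003830103972389657
red tabface from TCP, tool mm [-43.8  -0.2  10.1]
key from TCP, tool mm [-8.5 73.4  5.6]
```

{"name": "servo_tool", "arguments": {"increments": [[2, 0, 0, 0], [2, 0, 0, 0], [2, 0, 0, 0], [1, 0, 0, 0], [0, 0, 0, 0]]}}

```text
clock: 5.35
tool_pos: [0.6156, -0.1124, 0.0976]
orientation: [-3.135, -0.198, 0.005]
force: [-10.4, -0.7, 4.8]
gripper_width: 0.0007
grasp_force: 5.3
```

```bash
python3 st.py
```

```text
t 5.35 p [ 0.6156 -0.1124  0.0976] toolx yaw 0.1259 z [-0.003  0.    -1.   ] F [-10.37  -0.71   4.8 ] w 0.0006784795171505811
red tabface from TCP, tool mm [-49.5  -0.2  10.3]
key from TCP, tool mm [-14.3  73.4   5.6]
```

The force rise says the end stop is reached. I'll nudge once more to confirm, then ease back.

{"name": "servo_tool", "arguments": {"increments": [[1.5, 0, 0, 0], [0, 0, 0, 0]]}}

```text
clock: 5.55
tool_pos: [0.6158, -0.1123, 0.0977]
orientation: [-3.135, -0.198, 0.01]
force: [-19.7, -0.9, 9.5]
gripper_width: 0.0008
grasp_force: 10.1
```

{"name": "servo_tool", "arguments": {"increments": [[-3, 0, 0, 0], [-4, 0, 0, 0], [-4, 0, 0, 0], [-4, 0, 0, 0], [-4, 0, 0, 0], [-4, 0, 0, 0], [-3, 0, 0, 0], [-3, 0, 0, 0], [-3, 0, 0, 0], [-3, 0, 0, 0]]}}

```text
clock: 6.55
tool_pos: [0.5835, -0.1168, 0.0979]
orientation: [3.135, 0.197, 0.003]
force: [0.2, 0.0, 0.1]
gripper_width: 0.0004
grasp_force: 0.0
```

{"name": "servo_tool", "arguments": {"increments": [[-6, 0, 0, 0], [-10, 0, 0, 0], [-10, 0, 0, 0], [-10, 0, 0, 0], [-10, 0, 0, 0], [0, 0, 0, 0]]}}

```text
clock: 7.15
tool_pos: [0.5371, -0.1226, 0.098]
orientation: [3.135, 0.197, 0.001]
force: [0.0, 0.4, -0.7]
gripper_width: 0.0004
grasp_force: 0.0
```

```bash
python3 - <<'E'
from st import *
s=cam('side'); cv2.imwrite('pics/s2.png',cv2.resize(s['img'][110:260,130:330,::-1],None,fx=4,fy=4,interpolation=cv2.INTER_CUBIC))
E
```

```text
t 7.15 p [ 0.5371 -0.1226  0.098 ] toolx yaw 0.1252 z [ 0.001 -0.    -1.   ] F [ 0.03  0.38 -0.7 ] w 0.00037006071607748406
red tabface from TCP, tool mm [29.6 -0.5 10.6]
key from TCP, tool mm [64.9 73.1  6.1]
```

View pics/s2.png

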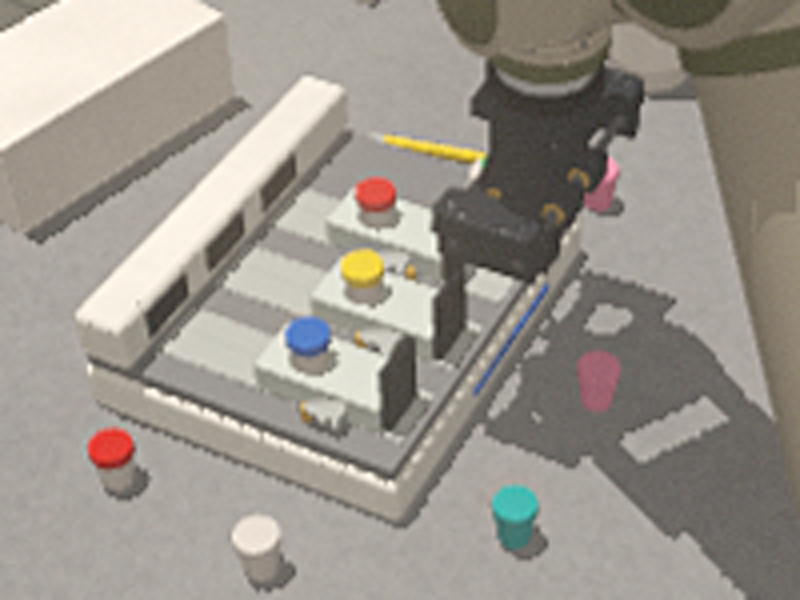

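The red cup has moved on to (376,193) with its carrier held, while yellow and blue are unmoved. Next is the key.

{"name": "servo_tool", "arguments": {"increments": [[0, 0, -20, 0], [0, 0, -22, 0], [13, 15, 0, 0], [13, 15, 0, 0], [13, 15, 0, 0], [13, 14, 0, 0], [13, 14, 0, 0], [0, 0, 0, 0]]}}

```text
clock: 8.0
tool_pos: [0.6125, -0.1878, 0.1394]
orientation: [3.135, 0.196, 0.002]
force: [-0.1, -0.3, 0.0]
gripper_width: 0.0005
grasp_force: 0.0
```

```bash
python3 - <<'E'
from st import *
o=get_obs()
s=cam('side');P=cloud(s);H=cv2.cvtColor(s['img'],cv2.COLOR_RGB2HSV)
for n,lo,hi in(('red',0,8),('yel',22,32),('blue',105,125)):
    m=(H[...,0]>=lo)&(H[...,0]<=hi)&(H[...,1]>150)&(P[...,2]>.085)&(P[...,2]<.1)&(P[...,0]>.55)&(P[...,0]<.72)&(abs(P[...,1]+.04)<.1)
    print(n,m.sum(),P[m].mean(0).round(4))
E
```

```text
t 8.0 p [ 0.6125 -0.1878  0.1394] toolx yaw 0.125 z [ 0.001 -0.001 -1.   ] F [-0.07 -0.33  0.  ] w 0.0004506016242922408
red tabface from TCP, tool mm [-37.2 -74.6  51.8]
key from TCP, tool mm [-1.8 -1.  47.4]
red 53 [ 0.6626 -0.1045  0.0951]
yel 68 [ 0.6244 -0.0373  0.0949]
blue 9 [0.6192 0.0301 0.0956]
```

{"name": "servo_tool", "arguments": {"increments": [[-2, -1, 10, 0], [0, 0, 10, 0], [0, 0, 5, 0], [0, 0, 3, 0], [0, 0, 2, 0], [0, 0, 2, 0], [0, 0, 1, 0], [0, 0, 0, 0]]}}

```text
clock: 8.85
tool_pos: [0.6092, -0.1857, 0.107]
orientation: [-3.135, -0.197, -0.0]
force: [-2.8, 1.5, 3.9]
gripper_width: 0.0005
grasp_force: 2.0
```

{"name": "servo_tool", "arguments": {"increments": [[0, 0, 1, 0], [0, 0, 1, 0], [0, 0, 0, 0]]}}

```text
clock: 9.15
tool_pos: [0.6092, -0.1858, 0.1054]
orientation: [3.135, 0.198, 0.001]
force: [-3.2, 2.8, 8.9]
gripper_width: 0.0005
grasp_force: 4.2
```

{"name": "servo_tool", "arguments": {"increments": [[0, 0, 1, 0], [0, 0, 0, 0]]}}

```text
clock: 9.35
tool_pos: [0.6093, -0.1858, 0.1053]
orientation: [3.135, 0.198, 0.001]
force: [-6.4, 3.3, 15.1]
gripper_width: 0.0005
grasp_force: 7.3
```

{"name": "servo_tool", "arguments": {"increments": [[0, 0, -4, 0], [0, 0, -10, 0], [0, 0, -25, 0], [0, 0, -30, 0], [0, 0, -30, 0], [-25, 25, -10, 0], [-30, 30, 0, 0], [-30, 30, 0, 0], [0, 0, 0, 0], [0, 0, 0, 0]]}}

```text
clock: 10.35
tool_pos: [0.5353, -0.2814, 0.2129]
orientation: [3.135, 0.195, 0.001]
force: [-0.2, 0.1, 0.8]
gripper_width: 0.0006
grasp_force: 0.0
```

```bash
python3 - <<'E'
from st import *
s=cam('top'); cv2.imwrite('pics/t2.png',cv2.resize(s['img'][95:235,180:345,::-1],None,fx=4.8,fy=4.2,interpolation=cv2.INTER_CUBIC))
P=cloud(s);H=cv2.cvtColor(s['img'],cv2.COLOR_RGB2HSV)
for n,lo,hi in(('red',0,8),('yel',22,32),('blue',100,125),('green',50,80)):
    m=(H[...,0]>=lo)&(H[...,0]<=hi)&(H[...,1]>140)&(P[...,2]>.085)&(P[...,2]<.1)&(P[...,0]>.55)&(P[...,0]<.72)&(abs(P[...,1]+.07)<.14)
    print(n,m.sum(),P[m].mean(0).round(4))
E
```

```text
t 10.35 p [ 0.5353 -0.2814  0.2129] toolx yaw 0.1241 z [ 0. -0. -1.] F [-0.22  0.1   0.76] w 0.0005700654022637996
red tabface from TCP, tool mm [  51.  -158.   125.4]
key from TCP, tool mm [ 86.4 -84.4 121. ]
red 69 [ 0.6657 -0.1064  0.0955]
yel 72 [ 0.6268 -0.0389  0.0953]
blue 60 [0.6179 0.0321 0.0958]
green 72 [ 0.6106 -0.187   0.0916]
```

View pics/t2.png

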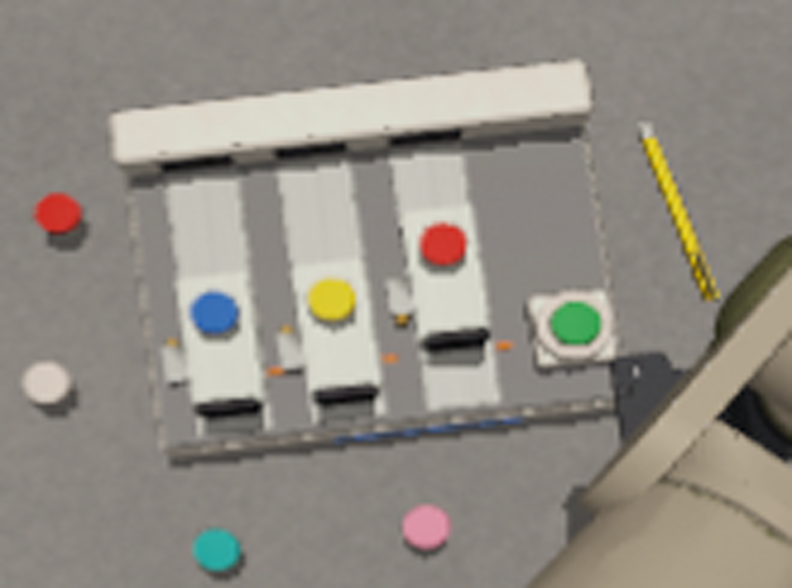

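The red carrier is 30 mm in, with its tab (455,338) at the orange line (505,346). The other two are out, the key is up (575,323), and the arm is clear.

```bash
python3 -c "
from bench import *
print(sign_off())"
```

```text
the job is handed in; nothing more can be done
None
```

The job is handed in: I pushed the red-cup carrier (the right one) to its end stop, it sprang back and caught at mid position, and I pressed the start key right down and it came back up; the last picture showed the other two carriers out, every cup in its well and the arm clear.

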